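# Close a row of flip-cap tubes with one stroke of the fingertips

## Task

Close the five large flip-cap tubes in the rack: run your closed fingertips with a light touch along the tops of that row in one stroke, coming from the side the caps are hinged on, so that each open cap is folded over in turn and lies flush on its tube; stay low over the row until the last cap is down. Leave the small tubes in the next row open, do not push hard, do not grip or lift anything, and leave the rack and the things round it where they stand.

Things in the scene. Friction and masses are not known exactly. Their poses are not given: they have to be found in the camera images.
- rack: tube rack, blue plastic, 100 x 214 mm, 45 mm high, 1.2 kg, loose. Origin: centre of its underside; z up; y along its two rows of tubes. LARGE tubes (17 mm thick, rims 66 mm up) at x = +22 mm, y = +76, +38, 0, -38, -76; SMALL tubes (11 mm, rims 55 mm up) at x = -26 mm, y = +50, 0, -50. White caps hinge at the +y side of each tube and shut towards -y
- row_start (a point): point on the rack over the hinge of the first large tube (the +y end of the row), at the height of the crown of a closed large cap: rack frame (22, 88.5, 71) mm. An open large cap stands up to 97 mm above the worktop, an open small one up to 76 mm
- row_end (a point): point over the end of the thumb tab of the last large cap when closed (the -y end of the row), at the same height: rack frame (22, -91.5, 71) mm
- cap_1 (a joint): hinge of large cap 1 of 5, counted from row_start (tube at rack y = +76 mm, hinge 12.5 mm further to +y): rad, 0 = closed flush, at its stop; 1.57 = upright; to 2.0 leaning back to +y. White disc 22 mm wide, bevelled up to a flat crown 13 mm wide, 5 mm above the tube rim and 2.5 mm above the hinge. Stays where left (3 N mm), no click. Its tube yields up to 5 mm under a push down (0.6 N per mm)
- cap_2 (a joint): hinge of large cap 2 of 5, counted from row_start (tube at rack y = +38 mm, hinge 12.5 mm further to +y): rad, 0 = closed flush, at its stop; 1.57 = upright; to 2.0 leaning back to +y. White disc 22 mm wide, bevelled up to a flat crown 13 mm wide, 5 mm above the tube rim and 2.5 mm above the hinge. Stays where left (3 N mm), no click. Its tube yields up to 5 mm under a push down (0.6 N per mm)
- cap_3 (a joint): hinge of large cap 3 of 5, counted from row_start (tube at rack y = +0 mm, hinge 12.5 mm further to +y): rad, 0 = closed flush, at its stop; 1.57 = upright; to 2.0 leaning back to +y. White disc 22 mm wide, bevelled up to a flat crown 13 mm wide, 5 mm above the tube rim and 2.5 mm above the hinge. Stays where left (3 N mm), no click. Its tube yields up to 5 mm under a push down (0.6 N per mm)
- cap_4 (a joint): hinge of large cap 4 of 5, counted from row_start (tube at rack y = -38 mm, hinge 12.5 mm further to +y): rad, 0 = closed flush, at its stop; 1.57 = upright; to 2.0 leaning back to +y. White disc 22 mm wide, bevelled up to a flat crown 13 mm wide, 5 mm above the tube rim and 2.5 mm above the hinge. Stays where left (3 N mm), no click. Its tube yields up to 5 mm under a push down (0.6 N per mm)
- cap_5 (a joint): hinge of large cap 5 of 5, counted from row_start (tube at rack y = -76 mm, hinge 12.5 mm further to +y): rad, 0 = closed flush, at its stop; 1.57 = upright; to 2.0 leaning back to +y. White disc 22 mm wide, bevelled up to a flat crown 13 mm wide, 5 mm above the tube rim and 2.5 mm above the hinge. Stays where left (3 N mm), no click. Its tube yields up to 5 mm under a push down (0.6 N per mm)
- small_cap_1 (a joint): hinge of small cap 1 of 3 (tube at rack y = +50 mm): angle in rad, 0 = closed, starts open at 1.5 to 1.9; disc 14 mm across, moves very easily; to be left open
- small_cap_2 (a joint): hinge of small cap 2 of 3 (tube at rack y = +0 mm): angle in rad, 0 = closed, starts open at 1.5 to 1.9; disc 14 mm across, moves very easily; to be left open
- small_cap_3 (a joint): hinge of small cap 3 of 3 (tube at rack y = -50 mm): angle in rad, 0 = closed, starts open at 1.5 to 1.9; disc 14 mm across, moves very easily; to be left open
- tip_box: bystander: yellow box of pipette tips, 89 x 120 x 75 mm; origin: centre of its underside
- micropipette: bystander: micropipette lying in front of the rack (on its -x side), 213 mm long, 30 mm high; origin: centre of its underside
- small_bottle: bystander: small white capped bottle behind the rack (on its +x side), 29 mm across, 52 mm high; origin: centre of its underside

How it is judged (in metres and radians):
On the way, in this order (a step that is already met when the one before it is completed fails the run):
1. large cap 1 is folded over (within 0.5 rad of closed) (value of joint cap_1 below 0.5 rad), for 0.05 s.
2. large cap 2 is folded over (within 0.5 rad of closed) (value of joint cap_2 below 0.5 rad), for 0.05 s.
3. large cap 3 is folded over (within 0.5 rad of closed) (value of joint cap_3 below 0.5 rad), for 0.05 s.
4. large cap 4 is folded over (within 0.5 rad of closed) (value of joint cap_4 below 0.5 rad), for 0.05 s.
5. large cap 5 is folded over (within 0.5 rad of closed) (value of joint cap_5 below 0.5 rad), for 0.05 s.
At the end, for the whole second after the job is handed in: all five large caps lie flush (hinges under 0.09 rad, tab less than about 2.5 mm up), all small caps still stand open (over 1.2 rad), and the rack stands at rest within 15 mm of where it was (value of joint each of cap_1, cap_2, cap_3, cap_4, cap_5 below 0.09 rad and value of joint each of small_cap_1, small_cap_2, small_cap_3 above 1.2 rad and distance of rack from where it was at the start of the episode below 0.015 m and angle between rack's own z axis and vertical below 0.03 rad and linear speed of rack below 0.01 m/s); the robot touches nothing.
It fails at once if the fingers leave the row (tool centre more than 150 mm above the foot of the rack) after the first large cap is folded and before the last one is (value of joint cap_1 below 0.5 rad and value of joint cap_5 above 0.5 rad and z of the grasp point in the frame of rack above 0.15 m).
It fails at once if a small cap is closed (value of joint any of small_cap_1, small_cap_2, small_cap_3 below 1.2 rad).
It fails at once if the rack is pushed away, lifted or tipped (distance of rack from where it was at the start of the episode above 0.015 m or height (world z) of rack above 0.006 m or angle between rack's own z axis and vertical above 0.1 rad).
It fails at once if the fingers push on the rack or its tubes with more than 25 N (contact force between the fingers and rack above 25 N).
It fails at once if a thing round the rack is moved by more than 20 mm (distance of any of tip_box, micropipette, small_bottle from where it was at the start of the episode above 0.02 m).
It also fails if it takes over 48 s, if anything falls off the work surface, if the arm or the gripper's body presses on something with over 40 N, if the wrist force passes 120 N, or if a joint passes its speed limit or range.

## Robot

A 7-joint arm with a two-finger parallel gripper is mounted at the origin on a cart in front of the work surface, level with it; the furniture and walls round the work are solid. World frame = base frame: x ahead of the robot, y to its left, z up, the work surface at z = 0. Lengths are in m, angles in degrees, forces in N, time in s.
With the tool pointing down it reaches from about 0.425 to 0.925 m from the base axis. Payload 6.8 kg.
Tool frame: the origin (TCP) lies between the finger pads, 19 mm behind the fingertips; this is the grasp point; z points along the fingers, y is the line along which they close (so a half turn about z gives the same grasp; the last joint's range is limited). The gripper opens to 88 mm and grips with 3 to 60 N. Pads are 20 mm wide; open, the fingers measure 115 mm over their backs; the gripper's body (75 mm by 178 mm) begins 61 mm behind the grasp point.
Start: joints at [-6.194, 27.33, 1.283, 89.118, -0.659, 63.558, -4.761], TCP at [0.675, 0, 0.241] pointing down, gripper open.
Joint ranges: [-169.35, 169.35], [-19.33, 120.38], [-80.79, 83.38], [13.8, 139.57], [-78.32, 258.32], [9.67, 109.79], [-169.56, 169.56]. Speed limits (degrees/s): [136.94, 136.94, 180, 180, 180, 180, 180].

## Interface

Orientations are given as a 3x3 rotation matrix whose columns are the frame's x, y, z axes.
In Python, from bench import manip gives the robot as it stands. The module is installed in compiled form; this text tells all that it offers.
- The arm moves only by the shell command python3 -m jog 'ROWS' [OPENING] [FORCE]. ROWS is JSON, a list of rows, each an object with "linear": the shift along the tool's x, y, z in m, a list of three; "rot": the turn, a rotation vector about the tool's x, y, z in degrees, a list of three. A call has 1 to 10 rows; each row is the pose to reach, as a shift and turn from the pose commanded when the call began, along the tool's axes at that moment; what a row does not reach only later rows make up. A row lasts 1/8 s, in which the tool goes at most 62.5 mm and 10.7 degrees, less where a joint would pass 70% of its speed; a pose out of reach is approached as far as the arm can. A call with a gripper value outside its range is refused whole. OPENING is the opening, from 0 (shut) to 1 (fully open), set as the call begins (- or left out, the last holds). The fingers move at their own pace and stop on an object; FORCE is the grip in N (left out, the last holds). Time passes only in rows, so rows that repeat a pose let the fingers close. It gives the time, the measured TCP pose, the force, the opening and the grip force at its end, in the units of the state.
- manip.get_obs(): the state, without advancing time (a new reading comes with each control period).
- manip.snapshot(name): name is "scene" or "side" or "wrist"; returns a dict with "img" (400x640x3 uint8, red, green, blue), "fx", "fy", "cx", "cy" (pixels), "dist_coeffs" ([k1, k2, p1, p2, k3] as OpenCV has them; the pictures are not rectified), "rvec" (rotation vector, rad) and "tvec" (3), from world to camera coordinates, as OpenCV has them. Camera axes: x right, y down, z forward; pixel columns grow to the right and rows downward; lengths in m; the calibration is good to about 2 mm. A picture is of the moment at which its call begins. There is no depth.
- manip.job_done(): hands the job in; it is judged then, once.
Trained networks look in the newest picture that a camera, given by its name, has taken for a name from the list of things; names that differ only in an ending like _2 or _b are one class to them, and where a whole thing is asked for, a point or a joint stands for the part that bears it (a point fixed in the world has none). Each returns a list of dicts, best first, with "confidence" (0 to 1); they miss things now and then, are a little off and sometimes report something else, mostly with a low value. They report only what shows in the picture. A call takes as long as a camera call.
- manip.look_for(thing, camera): "point" ([row, column] in pixels, amid what is visible of it).
- manip.silhouettes(thing, camera): "mask" (400x640 bool, what is visible of it) and "point" ([row, column] in pixels, amid what is visible of it).
The state is a dict: "clock": time; "joint_positions": joint angles; "dq": joint speeds; "joint_efforts": joint torques, N m; "position": TCP position; "ee_rot": TCP orientation; "ft_force": force on the tool from outside, world axes, zero at the start; "ft_torque": the same for the moment, N m; "width": finger opening in m; "finger_force": force on a finger pad.
Only numpy, scipy, OpenCV 4.12 (cv2) and the standard library are available. Lean on these libraries where they do the work, as an engineer would, in place of code of your own. Each camera call takes 0.05 s, during which the arm holds its last target. There are 200 camera calls.

## Working session

There is one attempt and no reset: what is moved stays moved. The work goes in short steps, Python scripts to look and compute and a shell command to move; the robot and the scene stay as the last step left them, time stands still between calls to the robot, and variables do not carry over. Pictures are saved under pics/ and viewed, at most 10 in all, crops included, and the job is handed in when it is done.

```bash
mkdir -p pics
python3 - <<'E'
from bench import manip
import cv2
for c in ["scene","side","wrist"]:
    s=manip.snapshot(c); cv2.imwrite(f"pics/{c}0.png",s["img"][:,:,::-1])
    print(c,s["fx"],s["cx"],s["cy"],s["dist_coeffs"],s["rvec"],s["tvec"])
    for t in ["rack","row_start","cap_1","small_cap_1","tip_box","micropipette","small_bottle"]:
        print(t,[(round(d["confidence"],2),[int(v) for v in d["point"]]) for d in manip.look_for(t,c)])
o=manip.get_obs();print({k:o[k] for k in["clock","position","ee_rot","ft_force","width"]})
E
```

```text
scene 446.59697566280437 325.1280287307834 205.06654618832943 [-0.05370252  0.          0.          0.          0.        ] [ 1.88973298 -0.61234036  0.38329712] [-0.42491166  0.1885042   0.61979993]
rack [(0.98, [275, 369])]
row_start [(0.45, [278, 368])]
cap_1 [(0.68, [225, 362]), (0.64, [258, 399]), (0.62, [244, 387])]
small_cap_1 [(0.48, [265, 362]), (0.38, [249, 345])]
tip_box [(0.64, [197, 272])]
micropipette [(0.83, [306, 325]), (0.71, [201, 271])]
small_bottle [(0.67, [264, 412])]
side 496.982401979781 321.21681407841487 198.1479330602949 [-0.04723384  0.          0.          0.          0.        ] [ 1.92290577  0.02747636 -0.00281479] [-0.5044209   0.07025646  1.16151273]
rack [(0.94, [261, 306])]
row_start [(0.87, [261, 299])]
cap_1 [(0.67, [236, 311]), (0.61, [224, 321]), (0.49, [226, 314]), (0.45, [213, 325])]
small_cap_1 [(0.61, [244, 284]), (0.45, [236, 288])]
tip_box [(0.66, [194, 318])]
micropipette [(0.58, [264, 253])]
small_bottle [(0.9, [265, 341])]
wrist 339.69176055453363 322.71980602543505 197.36679788018606 [-0.04481063  0.          0.          0.          0.        ] [-2.87513289e+00 -7.57727813e-04  1.28405655e-03] [-0.67460752 -0.03220004  0.3911274 ]
rack [(0.64, [252, 158])]
row_start [(0.81, [248, 158])]
cap_1 [(0.52, [281, 159])]
small_cap_1 []
tip_box [(0.65, [29, 130]), (0.24, [253, 93])]
micropipette [(0.8, [251, 92]), (0.67, [251, 159])]
small_bottle [(0.64, [341, 217])]
{'clock': 1.2, 'position': array([6.74994825e-01, 2.12734685e-05, 2.41357634e-01]), 'ee_rot': array([[-2.40191875e-05,  9.99999999e-01, -2.07008459e-05],
       [ 9.99999999e-01,  2.40186478e-05, -2.60728642e-05],
       [-2.60723670e-05, -2.07014721e-05, -9.99999999e-01]]), 'ft_force': array([ 0.27884951, -0.38896689, -0.23245326]), 'width': 0.08792115898672426}
```

View pics/scene0.png

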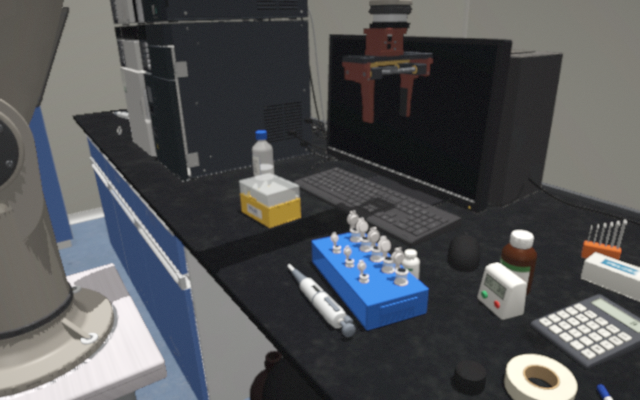

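View pics/side0.png

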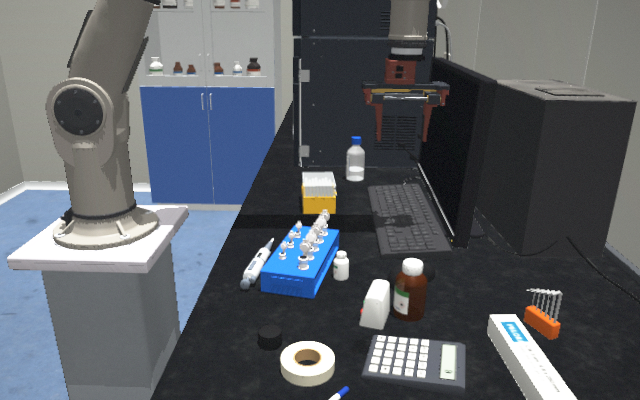

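View pics/wrist0.png

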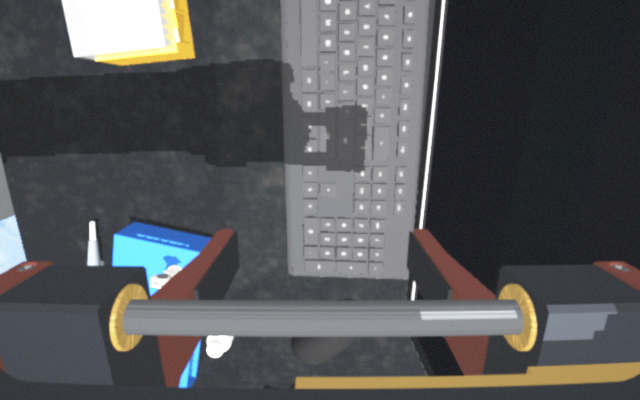

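The scene picture shows the blue rack, corners roughly (235,312), (320,372) and (290,426), with the large row on the far side, beside the small bottle. The micropipette lies in front of it and the tip box beyond its +y end. The side view shows the rack at (261,306). In the wrist view it is at the lower left, partly hidden by a finger. Next I'll fit the rack pose from its blue silhouettes.

```bash
cat > h.py <<'E'
import numpy as np, cv2
from scipy.optimize import minimize
from bench import manip
def proj(s,P):
    K=np.array([[s["fx"],0,s["cx"]],[0,s["fy"],s["cy"]],[0,0,1.]])
    return cv2.projectPoints(np.asarray(P,float).reshape(-1,3),np.asarray(s["rvec"]),np.asarray(s["tvec"]),K,np.asarray(s["dist_coeffs"]))[0].reshape(-1,2)
def w(p,P):
    c,sn=np.cos(p[2]),np.sin(p[2]); P=np.asarray(P,float).reshape(-1,3)
    return np.c_[p[0]+c*P[:,0]-sn*P[:,1],p[1]+sn*P[:,0]+c*P[:,1],P[:,2]]
box=np.array([[x,y,z] for x in(-.05,.05) for y in(-.107,.107) for z in(0,.045)])
def hullmask(s,p,S=4):
    m=np.zeros((400*S,640*S),np.uint8)
    h=cv2.convexHull(((proj(s,w(p,box))+.5)*S).astype(np.float32)).astype(np.int32)
    cv2.fillConvexPoly(m,h,1); return cv2.resize(m.astype(np.float32),(640,400),interpolation=cv2.INTER_AREA)
def fit(views,p0):
    # views: (snapshot, rackmask). pixels excluded: white things over the box
    def cost(p):
        return sum((np.abs(hullmask(s,p)-m)*k).sum() for s,m,k in views)
    best=None
    for dy in(-.3,-.1,.1):
        r=minimize(cost,[p0[0],p0[1],p0[2]+dy],method="Nelder-Mead",options=dict(initial_simplex=[[p0[0]+a,p0[1]+b,p0[2]+dy+c] for a,b,c in((0,0,0),(.02,0,0),(0,.02,0),(0,0,.15))],xatol=1e-4,fatol=.05,maxiter=400))
        if best is None or r.fun<best.fun: best=r
    return best
def view(c):
    s=manip.snapshot(c); hsv=cv2.cvtColor(s["img"],cv2.COLOR_RGB2HSV)
    pt=manip.look_for("rack",c)[0]["point"]
    m=((hsv[...,0]>98)&(hsv[...,0]<125)&(hsv[...,1]>130)&(hsv[...,2]>60)).astype(np.uint8)
    n,l,st,ce=cv2.connectedComponentsWithStats(m)
    d=[np.hypot(*(ce[i]-np.array(pt)[::-1])) if st[i,4]>800 else 1e9 for i in range(1,n)]
    m=(l==1+int(np.argmin(d))).astype(np.uint8)
    cl=cv2.morphologyEx(m,cv2.MORPH_CLOSE,np.ones((3,3)))
    white=((hsv[...,1]<90)&(hsv[...,2]>90)).astype(np.uint8)
    k=1-cv2.dilate(white,np.ones((5,5)))*(cl==0)
    return s,cl.astype(np.float32),k.astype(np.float32)
E
python3 - <<'E'
from h import *
V=[view(c) for c in("scene","side")]
rs=[fit(V,[.5,-.15,-.2]),fit(V[:1],[.5,-.15,-.2]),fit(V[1:],[.5,-.15,-.2])]
for r in rs: print(r.x,np.degrees(r.x[2]),r.fun,[v[1].sum() for v in V])
p=rs[0].x; np.save("p.npy",p)
tiles=[]
for (s,m,k),(r0,c0) in zip(V,((195,280),(195,230))):
    im=cv2.resize(s["img"][r0:r0+140,c0:c0+160],None,fx=2.5*2,fy=5,interpolation=cv2.INTER_CUBIC)[:,:,::-1].copy()
    im=cv2.resize(im,(400,350)); S=2.5
    q=lambda P:[tuple(int(v) for v in ((a-[c0,r0])+.5)*S) for a in proj(s,w(p,P))]
    b=q(box)
    for i in range(8):
        for j in range(i): 
            if (box[i]!=box[j]).sum()==1: cv2.line(im,b[i],b[j],(0,0,255),1)
    for y in(.076,.038,0,-.038,-.076):
        for a in q([[.022,y,.066],[.022,y+.0125,.0685]]): cv2.circle(im,a,2,(0,255,0),-1)
    for y in(.05,0,-.05):
        for a in q([[-.026,y,.055]]): cv2.circle(im,a,2,(255,0,255),-1)
    tiles.append(im)
cv2.imwrite("pics/fit.png",np.hstack(tiles))
E
```

```text
[ 0.47174708 -0.17710684 -0.2226996 ] -12.759747116963158 155.0 [np.float32(5560.0), np.float32(3161.0)]
[ 0.47206824 -0.17714665 -0.22078725] -12.65017757165587 59.75 [np.float32(5560.0), np.float32(3161.0)]
[ 0.47119599 -0.17442339 -0.22618436] -12.959409049379726 52.4375 [np.float32(5560.0), np.float32(3161.0)]
```

View pics/fit.png

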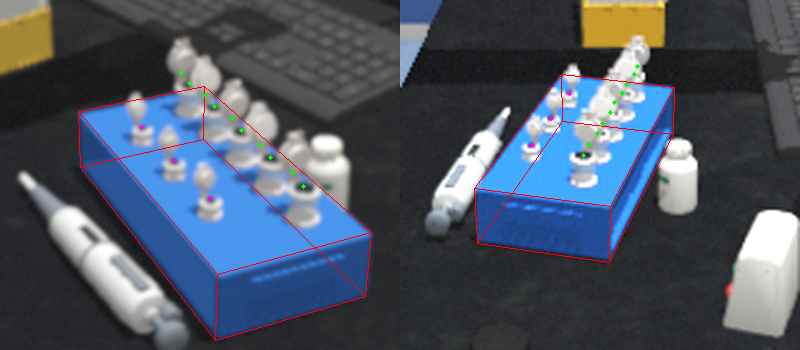

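The overlay matches the box edges, the green large rims and the magenta small rims to within 1-2 mm. The rack is at (0.4717, -0.1771) with yaw -12.76°. I'll close the gripper, turn 12.76° and go to a point beyond the +y end of the row.

```bash
python3 -m jog '[{"linear":[-0.01,-0.03,0],"rot":[0,0,3]},{"linear":[-0.02,-0.06,0],"rot":[0,0,6]},{"linear":[-0.035,-0.1,0.02],"rot":[0,0,9]},{"linear":[-0.05,-0.135,0.05],"rot":[0,0,12]},{"linear":[-0.057,-0.1535,0.08],"rot":[0,0,12.76]},{"linear":[-0.057,-0.1535,0.11],"rot":[0,0,12.76]},{"linear":[-0.057,-0.1535,0.111],"rot":[0,0,12.76]},{"linear":[-0.057,-0.1535,0.111],"rot":[0,0,12.76]},{"linear":[-0.057,-0.1535,0.111],"rot":[0,0,12.76]},{"linear":[-0.057,-0.1535,0.111],"rot":[0,0,12.76]}]' 0 20
cat >> h.py <<'E'
def rep():
    p=np.load("p.npy"); o=manip.get_obs(); d=o["position"]-[p[0],p[1],0]; c,s=np.cos(p[2]),np.sin(p[2])
    print("rack frame mm",np.round([1e3*(c*d[0]+s*d[1]),1e3*(-s*d[0]+c*d[1]),1e3*d[2]-19],1),"yaw",np.degrees(np.arctan2(-o["ee_rot"][0,0],o["ee_rot"][1,0])),"zax",np.round(o["ee_rot"][:,2],4),"F",np.round(o["ft_force"],2),"w",o["width"],"t",o["clock"])
E
python3 -c "
from h import *
rep()
s=manip.snapshot('side');cv2.imwrite('pics/s1.png',cv2.resize(s['img'][150:300,220:420],(800,600),interpolation=cv2.INTER_CUBIC)[:,:,::-1])"
```

```text
clock: 2.65
position: [0.5222, -0.0569, 0.1312]
ee_rot: [[0.221, 0.975, 0.002], [0.975, -0.221, 0.0], [0.0, 0.002, -1.0]]
ft_force: [-0.1, -0.2, -0.4]
width: 0.0006
finger_force: 0.0
rack frame mm [ 22.7 128.4 112.2] yaw -12.754897007723818 zax [ 1.7e-03  1.0e-04 -1.0e+00] F [-0.07 -0.16 -0.38] w 0.0005924283880398805 t 2.65
```

View pics/s1.png

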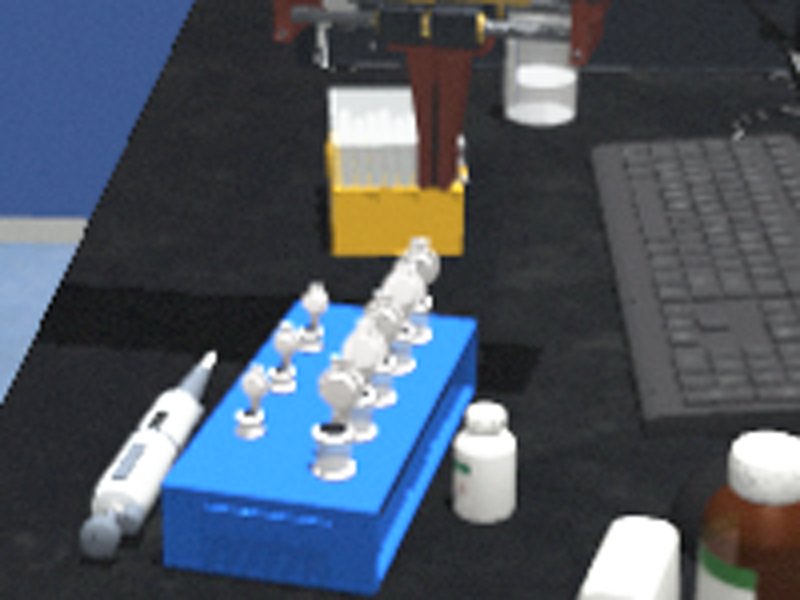

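The closed fingers are in line with the large row, just beyond its +y end, and well clear of the tip box and the small caps. Next I go down and close cap 1, pressing lightly when the fingers are centred over the tube, then check.

```bash
python3 -m jog '[{"linear":[0,0,0.017],"rot":[0,0,0]},{"linear":[0,0,0.0335],"rot":[0,0,0]},{"linear":[-0.01,0,0.0335],"rot":[0,0,0]},{"linear":[-0.02,0,0.0335],"rot":[0,0,0]},{"linear":[-0.028,0,0.0335],"rot":[0,0,0]},{"linear":[-0.036,0,0.034],"rot":[0,0,0]},{"linear":[-0.042,0,0.036],"rot":[0,0,0]},{"linear":[-0.047,0,0.039],"rot":[0,0,0]},{"linear":[-0.052,0,0.0415],"rot":[0,0,0]},{"linear":[-0.052,0,0.0415],"rot":[0,0,0]}]'
python3 -c "
from h import *
rep()
s=manip.snapshot('side');cv2.imwrite('pics/s2.png',cv2.resize(s['img'][180:300,240:400],(800,600),interpolation=cv2.INTER_CUBIC)[:,:,::-1])"
```

```text
clock: 3.95
position: [0.5099, -0.1081, 0.0887]
ee_rot: [[0.221, 0.975, -0.0], [0.975, -0.221, -0.0], [-0.0, -0.0, -1.0]]
ft_force: [-0.5, 0.2, 1.4]
width: 0.0001
finger_force: 0.6
rack frame mm [22.  75.7 69.7] yaw -12.781998309778878 zax [-3.e-04 -2.e-04 -1.e+00] F [-0.5   0.2   1.41] w 6.765490447438807e-05 t 3.95
```

View pics/s2.png

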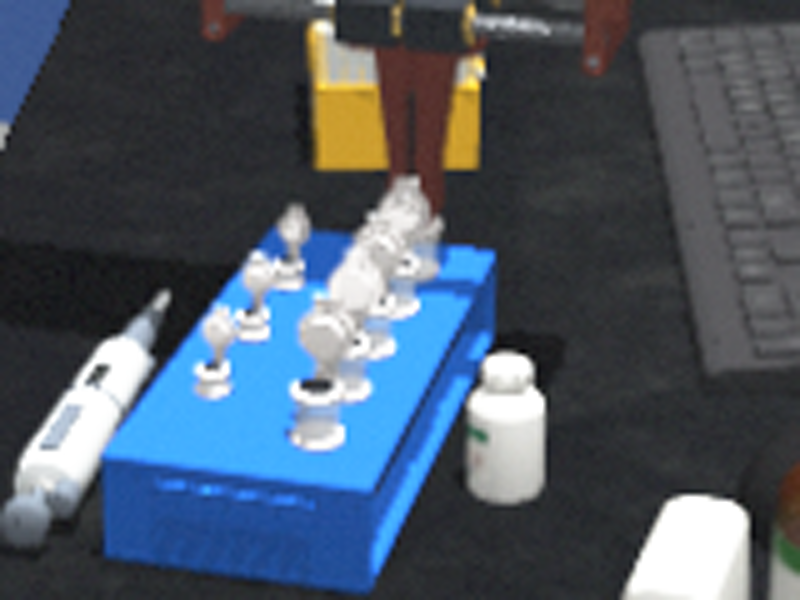

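Cap 1 is folded under the fingertips at 1.4 N, and the rack, small caps and caps 2-5 look unchanged. Now the same profile for cap 2.

```bash
python3 -m jog '[{"linear":[-0.006,0,-0.005],"rot":[0,0,0]},{"linear":[-0.013,0,-0.0085],"rot":[0,0,0]},{"linear":[-0.02,0,-0.0085],"rot":[0,0,0]},{"linear":[-0.026,0,-0.007],"rot":[0,0,0]},{"linear":[-0.03,0,-0.005],"rot":[0,0,0]},{"linear":[-0.034,0,-0.0025],"rot":[0,0,0]},{"linear":[-0.038,0,0],"rot":[0,0,0]},{"linear":[-0.038,0,0],"rot":[0,0,0]}]'; python3 -c "
from h import *
rep()"
```

```text
clock: 5.0
position: [0.5015, -0.1451, 0.0887]
ee_rot: [[0.221, 0.975, -0.0], [0.975, -0.221, -0.0], [-0.0, -0.0, -1.0]]
ft_force: [-0.2, 0.6, 2.1]
width: 0.0003
finger_force: 0.6
rack frame mm [22.  37.8 69.7] yaw -12.781651078895468 zax [-2.e-04 -1.e-04 -1.e+00] F [-0.22  0.63  2.12] w 0.0002986589510964096 t 5.0
```

```bash
python3 -m jog '[{"linear":[-0.006,0,-0.005],"rot":[0,0,0]},{"linear":[-0.013,0,-0.0085],"rot":[0,0,0]},{"linear":[-0.02,0,-0.0085],"rot":[0,0,0]},{"linear":[-0.026,0,-0.007],"rot":[0,0,0]},{"linear":[-0.03,0,-0.005],"rot":[0,0,0]},{"linear":[-0.034,0,-0.0025],"rot":[0,0,0]},{"linear":[-0.038,0,0],"rot":[0,0,0]},{"linear":[-0.038,0,0],"rot":[0,0,0]}]'; python3 -c "
from h import *
rep()
s=manip.snapshot('scene');cv2.imwrite('pics/s3.png',cv2.resize(s['img'][180:330,270:450],(720,600),interpolation=cv2.INTER_CUBIC)[:,:,::-1])"
```

```text
clock: 6.0
position: [0.4931, -0.1821, 0.0887]
ee_rot: [[0.221, 0.975, -0.0], [0.975, -0.221, -0.0], [-0.0, -0.0, -1.0]]
ft_force: [-0.7, 0.3, 1.9]
width: 0.0006
finger_force: 0.6
rack frame mm [22.  -0.2 69.7] yaw -12.782010260415495 zax [-2.e-04 -1.e-04 -1.e+00] F [-0.65  0.35  1.87] w 0.000631714008550174 t 6.0
```

View pics/s3.png

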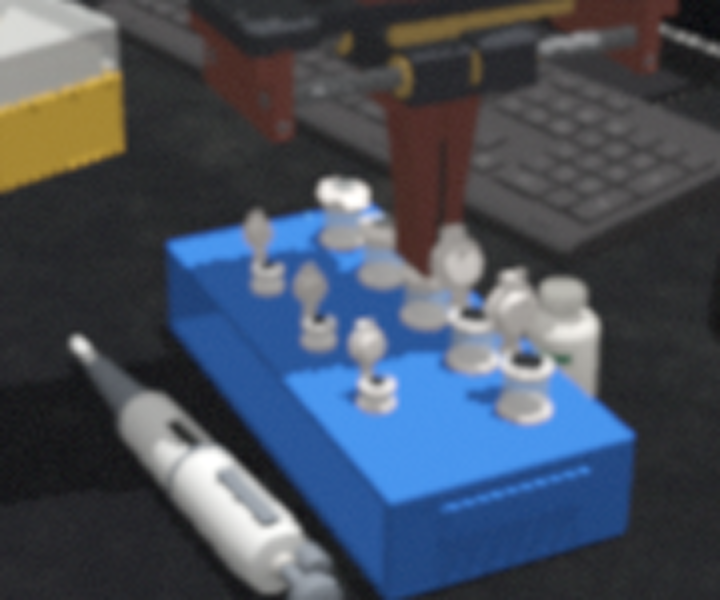

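Caps 1-3 are down (cap 1 at crop (345,190)), caps 4 and 5 still stand at (460,260) and (512,300), and the small caps are open. Next, cap 4.

```bash
python3 -m jog '[{"linear":[-0.006,0,-0.005],"rot":[0,0,0]},{"linear":[-0.013,0,-0.0085],"rot":[0,0,0]},{"linear":[-0.02,0,-0.0085],"rot":[0,0,0]},{"linear":[-0.026,0,-0.007],"rot":[0,0,0]},{"linear":[-0.03,0,-0.005],"rot":[0,0,0]},{"linear":[-0.034,0,-0.0025],"rot":[0,0,0]},{"linear":[-0.038,0,0],"rot":[0,0,0]},{"linear":[-0.038,0,0],"rot":[0,0,0]}]'
```

```text
clock: 7.05
position: [0.4848, -0.2192, 0.0887]
ee_rot: [[0.221, 0.975, -0.0], [0.975, -0.221, -0.0], [-0.0, -0.0, -1.0]]
ft_force: [-0.5, -1.8, 0.9]
width: 0.0004
finger_force: 0.7
```

```bash
python3 -m jog '[{"linear":[-0.006,0,-0.005],"rot":[0,0,0]},{"linear":[-0.013,0,-0.0085],"rot":[0,0,0]},{"linear":[-0.02,0,-0.0085],"rot":[0,0,0]},{"linear":[-0.026,0,-0.007],"rot":[0,0,0]},{"linear":[-0.03,0,-0.005],"rot":[0,0,0]},{"linear":[-0.034,0,-0.0025],"rot":[0,0,0]},{"linear":[-0.038,0,0],"rot":[0,0,0]},{"linear":[-0.043,0,0],"rot":[0,0,0]},{"linear":[-0.043,0,0],"rot":[0,0,0]}]'; python3 -c "
from h import *
rep()"
```

```text
clock: 8.18
position: [0.4753, -0.2614, 0.0889]
ee_rot: [[0.221, 0.975, 0.0], [0.975, -0.221, -0.0], [-0.0, 0.0, -1.0]]
ft_force: [0.3, -0.5, 0.7]
width: 0.0007
finger_force: 0.6
rack frame mm [ 22.  -81.4  69.9] yaw -12.793916027241949 zax [ 1.e-04 -3.e-04 -1.e+00] F [ 0.26 -0.52  0.65] w 0.0006938516504102538 t 8.175
```

Now lift straight up, then back away along +y to clear the view.

```bash
python3 -m jog '[{"linear":[0,0,-0.02],"rot":[0,0,0]},{"linear":[0,0,-0.05],"rot":[0,0,0]},{"linear":[0,0,-0.09],"rot":[0,0,0]},{"linear":[0,0,-0.13],"rot":[0,0,0]},{"linear":[0.04,0,-0.15],"rot":[0,0,0]},{"linear":[0.1,0,-0.15],"rot":[0,0,0]},{"linear":[0.16,0,-0.15],"rot":[0,0,0]},{"linear":[0.2,0,-0.15],"rot":[0,0,0]},{"linear":[0.2,0,-0.15],"rot":[0,0,0]}]'
python3 - <<'E'
from h import *
V=[view(c) for c in("scene","side")]
print(fit(V,[.5,-.15,-.2]).x,np.load("p.npy"))
t=[cv2.resize(s['img'][r:r+100,c:c+133],(532,400),interpolation=cv2.INTER_CUBIC)[:,:,::-1] for (s,_,_),r,c in zip(V,(205,300),(0,0))][:0]
a=cv2.resize(V[0][0]['img'][205:325,305:438],(532,480),interpolation=cv2.INTER_CUBIC)
b=cv2.resize(V[1][0]['img'][205:305,250:350],(480,480),interpolation=cv2.INTER_CUBIC)
o=np.hstack([cv2.resize(a,(420,379)),cv2.resize(b,(379,379))])
cv2.imwrite("pics/s4.png",o[:,:,::-1])
E
```

```text
clock: 9.3
position: [0.5201, -0.062, 0.2389]
ee_rot: [[0.215, 0.977, 0.0], [0.977, -0.215, 0.001], [0.001, 0.0, -1.0]]
ft_force: [-0.8, -0.4, -0.8]
width: 0.0006
finger_force: 0.0
[ 0.47196914 -0.17700795 -0.22120347] [ 0.47174708 -0.17710684 -0.2226996 ]
```

View pics/s4.png

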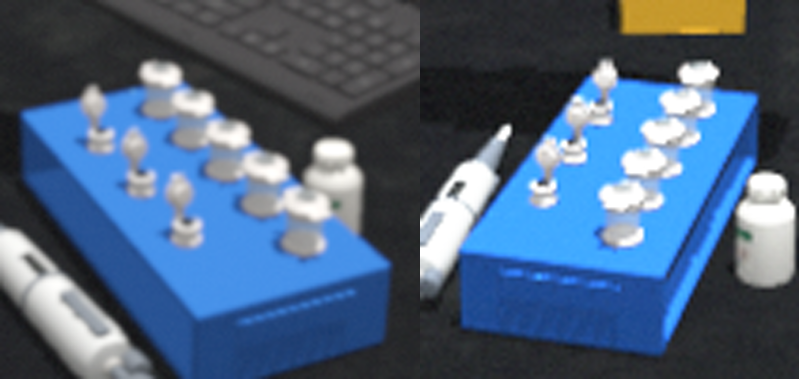

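All five large caps lie flat on their tubes in both views, the three small caps stand open, and the refitted rack pose agrees within 0.3 mm. The press forces of about 1-2 N are far above what the hinge friction alone would give (about 0.2 N), so the caps reached their stops.

```bash
python3 -c "
from bench import manip
print(manip.job_done())"
```

```text
the job is handed in; nothing more can be done
None
```

I closed all five large caps in one light pass along the row (1–2 N at each press) and handed the job in. The final pictures show the caps flat, the small caps open, and the rack and nearby things in place; the hand-in returned no verdict.

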